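Run brass balls from a gravity magazine into a parts pot

TASK

I need the four brass balls that wait in the gravity magazine. The square steel pot stands mouth-down to keep the grit out: turn it mouth-up and stand it upright on the bench, centred under the magazine's drop spout, and let go of it; then pull the magazine's sprung plunger up by its knob, all the way to its stop, and hold it there so that all four balls run past the pin and drop into the pot. Finish while still holding the plunger fully up, because I shall feed the next batch straight through, and leave the other things on the bench where they are.

Things in the scene. Friction and masses are not known exactly. Their poses are not given: they have to be found in the camera images.
- pot: loose square pot of plain sheet steel, 52 x 52 mm outside, 48 mm high, walls and bottom 3 mm, about 0.14 kg, straight sides. Origin: centre of the outside of its bottom; z points from the bottom out through the mouth (mouth-down at the start: z points down, origin 48 mm above the bench); x and y are square to its sides. It also stands steadily on a side wall, so it can go over in two quarter turns
- pot_mouth (a point): centre of the pot's mouth, 48 mm from the pot's origin along its z axis. The bench round the pot is free for 60 mm or more; the fixed bench vice (0.16 m high) stands between it and the robot, at x up to 0.44 and y = 0.12 to 0.26
- magazine: fixed stand with a sloping ball track, 24 mm wide, that ends in a square drop spout. Origin: on the bench under the stand; -x points level along the track to the spout, z up. Base plate x = -95 to +55 mm, y = -50 to +50 mm, 8 mm high; bench under the spout free. Track's upper end (x = +46 mm) 155 mm high; bridge with the plunger at x = -85 mm, its top 136 mm high, 33 mm wide
- spout (a point): centre of the lower opening of the drop spout, at magazine x = -160 mm, 72 mm above the bench. The spout is 24 x 24 mm outside (20 x 20 mm inside), goes straight up from there to 116 mm, and the balls fall straight down out of it. The standing pot is 24 mm lower than the spout's lower end
- plunger (a joint): lift of the sprung plunger, m: 0 = pin seated in its hole under the track, holding the balls back; 0.024 = pulled straight up to its stop. The balls pass only when it is above about 0.021. The spring pulls it down again with 6 N at 0 and about 13 N at the stop
- knob (a point): middle of the plunger's black knob, an upright cylinder 26 mm in diameter and 24 mm high (12 mm above and below this point), with nothing above it; rises with the plunger. Its underside is 20 mm above the bridge's top plate when seated; below it is only a 19 mm wide neck and a barrel. To be gripped from above by its sides
- ball_1: brass ball 1, loose, 14 mm in diameter, 12 g; origin at its centre; at the start resting against the plunger's pin in the open track
- ball_2: brass ball 2, loose, 14 mm in diameter, 12 g; origin at its centre; at the start number 2 of the queue in the open track
- ball_3: brass ball 3, loose, 14 mm in diameter, 12 g; origin at its centre; at the start number 3 of the queue in the open track
- ball_4: brass ball 4, loose, 14 mm in diameter, 12 g; origin at its centre; at the start number 4 of the queue in the open track
- compound_green: green bar of polishing compound, 42 x 75 x 36 mm, lying on the bench; origin at the centre of its underside; to be left alone
- spanner: open-ended spanner 178 mm long, 7 mm thick, lying on the bench; origin at the centre of its underside; to be left alone
- compound_brown: brown bar of polishing compound, 42 x 140 x 40 mm, lying on the bench before the deep fixed tray at the right (the tray begins at about y = -0.53 and the arm starts beyond it, so rise first); origin at the centre of its underside; to be left alone
Not all that is in view belongs to the job. Several things look just like the pot: the one meant starts farthest to the robot's left.

How it is judged:
By the outcome, as a careful person would: the job done as asked, in the order asked, and still so for the second after the job is handed in, while the arm keeps its last pose, push and grip.
It also fails if it takes over 72 s, if anything falls off the work surface, if the arm or the gripper's body presses on something with over 40 N, if the wrist force passes 120 N, or if a joint passes its speed limit or range.

ROBOT

A 7-joint arm with a two-finger parallel gripper is mounted at the origin on a cart in front of the work surface, level with it; the furniture and walls round the work are solid. World frame = base frame: x ahead of the robot, y to its left, z up, the work surface at z = 0. Lengths are in m, angles in rad, forces in N, time in s.
With the tool pointing down it reaches from about 0.425 to 0.825 m from the base axis. Payload 3.6 kg.
Tool frame: the origin (TCP) lies at the very end of the fingers, on their centre line; the grasp point (between the pads) lies 19 mm behind it; z points along the fingers, y is the line along which they close (so a half turn about z gives the same grasp; the last joint's range is limited). The gripper opens to 85 mm and grips with 20 to 120 N. Pads are 22 mm wide; open, the fingers measure 114 mm over their backs; the gripper's body (76 mm by 85 mm) begins 54 mm behind the grasp point. The pads swing forward as they close: fully open they stand 13 mm farther back than shut.
Start: joints at [-1.343, 0.615, -0.013, 1.423, 0.008, 1.103, -0.04], TCP at [0.164, 0.629, 0.192] pointing down, gripper open.
Joint ranges: [-3.12, 3.12], [-0.3, 2.06], [-1.34, 1.32], [0.26, 2.42], [-1.36, 4.5], [0.01, 1.98], [-2.84, 2.84]. Speed limits (rad/s): [2.79, 2.79, 3.14, 3.14, 3.14, 3.14, 3.14].

INTERFACE

Orientations are given as a unit quaternion [w, x, y, z].
In Python, from station import env gives the robot as it stands. The module is installed in compiled form; this text tells all that it offers.
- The arm moves only by the shell command python3 -m handwheel 'ROWS' [OPENING] [FORCE]. ROWS is JSON, a list of rows, each a list of 6 numbers: the shift along the tool's x, y, z in m, then the turn, a rotation vector about the tool's x, y, z in degrees. In form: [[tx, ty, tz, wx, wy, wz], ...]. A call has exactly 10 rows; each row is the pose to reach, as a shift and turn from the pose commanded when the call began, along the tool's axes at that moment; what a row does not reach only later rows make up. A row lasts 1/12 s, in which the tool goes at most 41.7 mm and 7.16 degrees, less where a joint would pass 70% of its speed; a pose out of reach is approached as far as the arm can. A call with a gripper value outside its range is refused whole. OPENING is the closure, from 0 (fully open) to 1 (shut), set as the call begins (- or left out, the last holds). The fingers move at their own pace and stop on an object; FORCE is the grip in N (left out, the last holds). Time passes only in rows, so rows that repeat a pose let the fingers close, or fill a call up. It gives the time, the measured TCP pose, the force, the opening and the grip force at its end, in the units of the state.
- env.get_obs(): the state, without advancing time (a new reading comes with each control period).
- env.grab_frame(name): name is "side" or "top" or "wrist"; returns a dict with "pixels" (400x640x3 uint8, red, green, blue), "mtx" (3x3 intrinsics, pixels), "dist" ([k1, k2, p1, p2, k3] as OpenCV has them; the pictures are not rectified), "rvec" (rotation vector, rad) and "tvec" (3), from world to camera coordinates, as OpenCV has them. Camera axes: x right, y down, z forward; pixel columns grow to the right and rows downward; lengths in m; the calibration is good to about 2 mm. A picture is of the moment at which its call begins. There is no depth.
- env.finish_job(): hands the job in; it is judged then, once.
Trained networks look in a picture, given as the dict that the camera call returned (one of the last four; its "shot" number tells which), for a name from the list of things; names that differ only in an ending like _2 or _b are one class to them, and where a whole thing is asked for, a point or a joint stands for the part that bears it (a point fixed in the world has none). Each returns a list of dicts, best first, with "score" (0 to 1); they miss things now and then, are a little off and sometimes report something else, mostly with a low value. They report only what shows in the picture. A call takes as long as a camera call. They do not tell look-alikes from the thing itself.
- env.search_frame(picture, target): "extent" ([left, top, right, bottom] in pixels, round what is visible of it).
- env.masks_of(picture, target): "region" (400x640 bool, what is visible of it) and "extent" ([left, top, right, bottom] in pixels, round what is visible of it).
- env.place_of(picture, target): "at" ([column, row] in pixels: a listed point, or the origin of a listed thing).
The state is a dict: "time_s": time; "joints": joint angles; "qvel": joint speeds; "tau": joint torques, N m; "tcp_pos": TCP position; "tool_rot": TCP orientation; "wrist_force": force on the tool from outside, world axes, zero at the start; "wrist_torque": the same for the moment, N m; "gripper_width": opening from 0.0 (shut) to 1.0 (fully open); "finger_force": force on a finger pad.
Only numpy, scipy, OpenCV 4.12 (cv2) and the standard library are available. Lean on these libraries where they do the work, as an engineer would, in place of code of your own. Each camera call takes 0.05 s, during which the arm holds its last target. There are 200 camera calls.

## Working session

There is one attempt and no reset: what is moved stays moved. The work goes in short steps, Python scripts to look and compute and a shell command to move; the robot and the scene stay as the last step left them, time stands still between calls to the robot, and variables do not carry over. Pictures are saved under pics/ and viewed, at most 10 in all, crops included, and the job is handed in when it is done.

```bash
mkdir -p pics; cat > h.py <<'E'
import numpy as np, cv2, sys
from station import env
from scipy.spatial.transform import Rotation as R
def cam(f):
    Rm=cv2.Rodrigues(np.array(f["rvec"],float))[0]; t=np.array(f["tvec"],float).ravel()
    return Rm,t
def ray(f,px):
    Rm,t=cam(f)
    u=cv2.undistortPoints(np.array([[px]],float),np.array(f["mtx"],float),np.array(f["dist"],float))[0,0]
    return -Rm.T@t, Rm.T@np.array([u[0],u[1],1.])
def atz(f,px,z):
    c,d=ray(f,px); return c+d*(z-c[2])/d[2]
def tri(obs):
    A=np.zeros((3,3));b=np.zeros(3)
    for f,px in obs:
        c,d=ray(f,px);d=d/np.linalg.norm(d);P=np.eye(3)-np.outer(d,d);A+=P;b+=P@c
    return np.linalg.solve(A,b)
def proj(f,p):
    return cv2.projectPoints(np.array(p,float).reshape(-1,1,3),np.array(f["rvec"],float),np.array(f["tvec"],float),np.array(f["mtx"],float),np.array(f["dist"],float))[0].reshape(-1,2)
def save(f,n): cv2.imwrite(f"pics/{n}.png",f["pixels"][:,:,::-1])
def st():
    o=env.get_obs();print({k:np.round(o[k],4).tolist() for k in ["time_s","joints","tcp_pos","tool_rot","wrist_force","gripper_width","finger_force"]});return o
E
python3 - <<'E'
from h import *
np.set_printoptions(precision=4,suppress=True)
st()
F={}
for n in ["top","side"]:
    f=env.grab_frame(n);F[n]=f;save(f,n+"0")
    for k in ["pot","pot_mouth","spout","knob","magazine","compound_green","spanner","compound_brown","ball_1"]:
        z={"pot":.048,"pot_mouth":0,"spout":.072,"knob":.168}.get(k,0)
        print(n,k,[(round(r["score"],2),np.round(r["at"]).tolist(),atz(f,r["at"],z).round(3).tolist()) for r in env.place_of(f,k)][:6])
im=np.hstack([cv2.resize(F[n]["pixels"],None,fx=1,fy=1) for n in ("top","side")])
for n in F: 
    c,_=ray(F[n],[320,200]);print(n,c)
E
```

```text
{'time_s': 0.0, 'joints': [-1.3425, 0.6159, -0.0126, 1.4249, 0.0081, 1.1034, -0.0404], 'tcp_pos': [0.1636, 0.6282, 0.1908], 'tool_rot': [-0.0001, 0.127, 0.9919, -0.0013], 'wrist_force': [0.5687, -0.1964, -0.7311], 'gripper_width': 1.0014, 'finger_force': 0.0}
top pot [(0.83, [300.0, 262.0], [0.426, -0.022, 0.048]), (0.69, [260.0, 196.0], [0.622, 0.102, 0.048]), (0.67, [308.0, 180.0], [0.672, -0.041, 0.048]), (0.58, [345.0, 263.0], [0.422, -0.157, 0.048])]
top pot_mouth [(0.84, [256.0, 203.0], [0.61, 0.124, 0.0]), (0.65, [305.0, 184.0], [0.67, -0.031, 0.0]), (0.54, [349.0, 266.0], [0.417, -0.17, 0.0]), (0.52, [298.0, 260.0], [0.432, -0.012, 0.0]), (0.39, [355.0, 220.0], [0.559, -0.189, 0.0])]
top spout [(0.61, [319.0, 218.0], [0.552, -0.079, 0.072])]
top knob [(0.45, [348.0, 219.0], [0.539, -0.16, 0.168])]
top magazine [(0.91, [378.0, 221.0], [0.554, -0.26, 0.0])]
top compound_green [(0.73, [308.0, 147.0], [0.792, -0.037, 0.0])]
top spanner [(0.73, [215.0, 157.0], [0.759, 0.261, 0.0])]
top compound_brown [(0.81, [432.0, 259.0], [0.438, -0.424, 0.0])]
top ball_1 [(0.55, [359.0, 218.0],
[... 256 characters left out ...]
.0], [0.671, -0.029, 0.0]), (0.71, [391.0, 261.0], [0.43, -0.034, 0.0]), (0.64, [316.0, 287.0], [0.604, 0.111, 0.0]), (0.64, [396.0, 242.0], [0.415, -0.134, 0.0])]
side spout [(0.95, [348.0, 224.0], [0.551, -0.086, 0.072]), (0.61, [262.0, 244.0], [0.747, 0.058, 0.072])]
side knob [(0.55, [353.0, 180.0], [0.547, -0.161, 0.168])]
side magazine [(0.96, [358.0, 224.0], [0.534, -0.227, 0.0])]
side compound_green [(0.6, [263.0, 246.0], [0.783, -0.049, 0.0])]
side spanner [(0.74, [231.0, 321.0], [0.758, 0.259, 0.0])]
side compound_brown [(0.61, [392.0, 201.0], [0.429, -0.414, 0.0]), (0.59, [359.0, 224.0], [0.53, -0.224, 0.0])]
side ball_1 []
top [ 0.3629 -0.1015  1.4437]
side [0.4662 0.8647 0.5737]
```

View pics/top0.png

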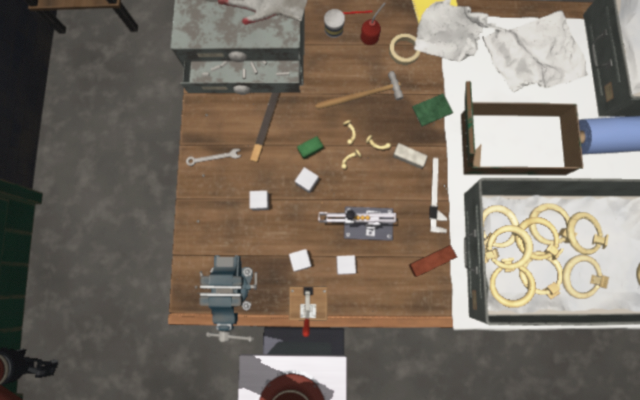

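View pics/side0.png

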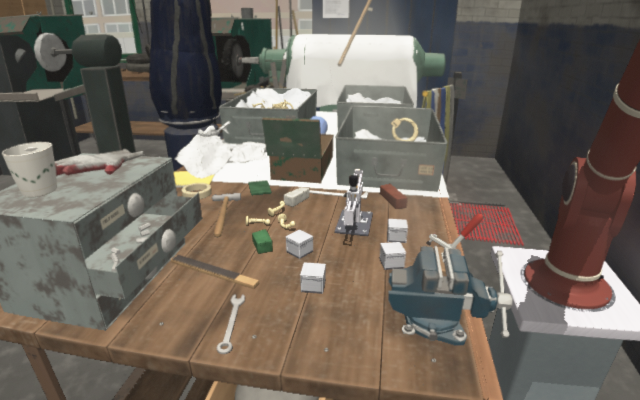

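The top view shows four look-alike pots at (259,200), (307,180), (300,260) and (346,264). The magazine is at (360,220) with its spout at (320,217), and the leftmost pot is at about (0.61, 0.11). The given TCP has y=+0.63, yet the arm should be beyond the right-hand tray, so I'll check the wrist camera before moving.

```bash
python3 - <<'E'
from h import *
np.set_printoptions(precision=4,suppress=True)
f=env.grab_frame("top");g=env.grab_frame("side");w=env.grab_frame("wrist");save(w,"w0")
for y in (.629,-.629):
    print(y,proj(f,[.164,y,.192]),proj(g,[.164,y,.192]))
print("wristcam",ray(w,[320,200]), R.from_quat(np.roll(env.get_obs()["tool_rot"],-1)).as_matrix())
# pots: masks and triangulate
for n,a in (("top",f),("side",g)):
    for r in env.masks_of(a,"pot"): print(n,r["score"],r["extent"],r["region"].sum())
    for r in env.masks_of(a,"plunger"): print(n,"plunger",r["score"],r["extent"])
sp=tri([(f,env.place_of(f,"spout")[0]["at"]),(g,env.place_of(g,"spout")[0]["at"])])
kn=tri([(f,env.place_of(f,"knob")[0]["at"]),(g,env.place_of(g,"knob")[0]["at"])])
print("spout",sp,"knob",kn)
E
```

```text
0.629 [[ 51.1802 354.6584]] [[673.3909 487.6205]]
-0.629 [[529.8499 361.7961]] [[468.7438 135.2799]]
wristcam (array([0.0957, 0.6453, 0.3752]), array([ 0.2878, -0.046 , -0.9571])) [[-0.9677  0.252  -0.0001]
 [ 0.252   0.9677 -0.    ]
 [ 0.     -0.     -1.    ]]
top 0.84 [336.3, 254.9, 358.9, 269.2] 298
top 0.82 [298.1, 170.3, 321.6, 190.4] 355
top 0.74 [293.4, 251.3, 308.6, 268.4] 338
top 0.6 [252.4, 187.2, 269.7, 211.7] 401
top plunger 0.56 [348.2, 211.6, 355.9, 218.3]
side 0.91 [379.0, 244.2, 406.0, 268.4] 600
side 0.84 [299.6, 263.6, 325.8, 294.1] 707
side 0.84 [387.1, 218.9, 407.7, 241.6] 404
side 0.7 [284.9, 232.3, 315.3, 254.2] 586
side plunger 0.65 [350.1, 180.0, 359.9, 187.6]
spout [ 0.5492 -0.0906  0.067 ] knob [ 0.5465 -0.1673  0.1664]
```

View pics/w0.png

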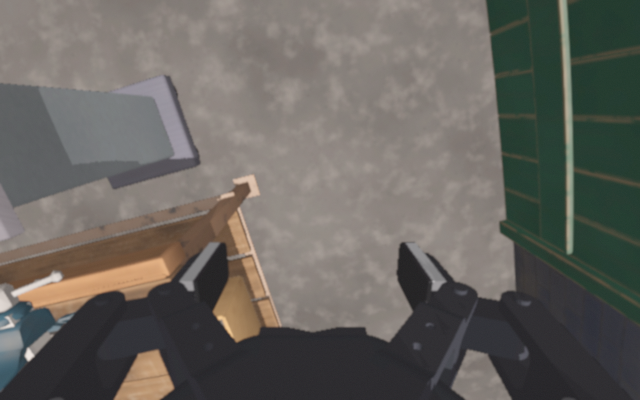

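The TCP readout is right: the arm starts off the left edge of the bench, beyond the vice. I'll rise, then move over towards the pot with the closing axis roughly along world x.

```bash
python3 -m handwheel '[[0,0,-0.04,0,0,0],[0,0,-0.08,0,0,0],[0,0,-0.1,0,0,5],[-0.03,-0.02,-0.1,0,0,10],[-0.06,-0.04,-0.1,0,0,15],[-0.09,-0.06,-0.1,0,0,20],[-0.12,-0.08,-0.1,0,0,25],[-0.15,-0.1,-0.1,0,0,30],[-0.18,-0.12,-0.1,0,0,35],[-0.21,-0.14,-0.1,0,0,40]]' 0.2 40; python3 -c "
from h import *
st()"
```

```text
time_s: 2.38
tcp_pos: [0.3327, 0.4391, 0.2923]
tool_rot: [-0.0, 0.46, 0.888, 0.0]
wrist_force: [1.0, -0.1, 0.1]
gripper_width: 0.8
finger_force: 0.0
{'time_s': 2.3833, 'joints': [-1.0965, 0.3784, 0.1995, 1.557, -0.0785, 1.2134, -0.2696], 'tcp_pos': [0.3327, 0.4391, 0.2923], 'tool_rot': [-0.0, 0.4605, 0.8877, 0.0003], 'wrist_force': [0.9567, -0.1267, 0.0554], 'gripper_width': 0.8003, 'finger_force': 0.0}
```

```bash
python3 -m handwheel '[[-0.03,0,0,0,0,3],[-0.07,0,0,0,0,6],[-0.11,0.005,0,0,0,9],[-0.15,0.01,0,0,0,13],[-0.19,0.01,0,0,0,17],[-0.23,0.015,0,0,0,21],[-0.27,0.02,0,0,0,25],[-0.31,0.02,0,0,0,30],[-0.35,0.02,0,0,0,30],[-0.38,0.02,0,0,0,30]]'; python3 - <<'E'
from h import *
np.set_printoptions(precision=4,suppress=True)
st()
F=[env.grab_frame(n) for n in("wrist","top","side")]
w=F[0];save(w,"w1")
for f in F:
    for k,z in (("pot",.048),("spout",.072),("knob",.168)):
        print(k,[(round(r["score"],2),np.round(r["at"]).tolist(),atz(f,r["at"],z).round(4).tolist()) for r in env.place_of(f,k)])
E
```

```text
time_s: 3.22
tcp_pos: [0.5699, 0.1385, 0.2922]
tool_rot: [0.001, 0.674, 0.738, -0.0]
wrist_force: [0.5, -0.3, -0.0]
gripper_width: 0.8
finger_force: 0.0
{'time_s': 3.2167, 'joints': [-0.5334, 0.4571, 0.4134, 1.4628, -0.1851, 1.2598, -0.0105], 'tcp_pos': [0.5699, 0.1385, 0.2922], 'tool_rot': [0.0011, 0.6743, 0.7385, -0.0003], 'wrist_force': [0.516, -0.3139, -0.04], 'gripper_width': 0.7995, 'finger_force': 0.0}
pot [(0.9, [365.0, 267.0], [0.6733, -0.031, 0.048]), (0.6, [339.0, 182.0], [0.6136, 0.1101, 0.048])]
spout [(0.86, [286.0, 305.0], [0.5476, -0.099, 0.072])]
knob []
pot [(0.92, [261.0, 201.0], [0.6084, 0.0999, 0.048]), (0.73, [300.0, 261.0], [0.4282, -0.0211, 0.048]), (0.66, [307.0, 178.0], [0.6807, -0.0405, 0.048]), (0.62, [346.0, 264.0], [0.4199, -0.158, 0.048])]
spout [(0.84, [320.0, 218.0], [0.5551, -0.0802, 0.072])]
knob [(0.55, [350.0, 215.0], [0.5502, -0.1634, 0.168])]
pot [(0.67, [395.0, 224.0], [0.4229, -0.1545, 0.048]), (0.6, [394.0, 251.0], [0.4255, -0.0039, 0.048]), (0.57, [312.0, 270.0], [0.6127, 0.1094, 0.048]), (0.56, [299.0, 238.0], [0.6746, -0.0302, 0.048])]
spout [(0.93, [351.0, 224.0], [0.5434, -0.084, 0.072])]
knob [(0.61, [353.0, 178.0], [0.5487, -0.1758, 0.168])]
```

View pics/w1.png

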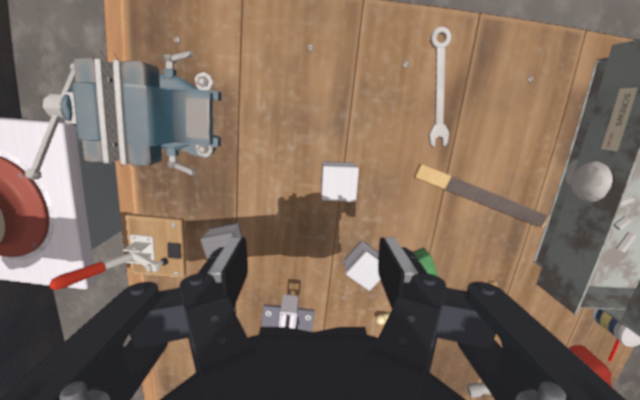

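The wrist view shows the target pot, closed bottom up, at (340,182) and nearly square to the image. The spout is at (290,290) and the vice at upper left. Next I'll fit the pot's pose to its outline.

```bash
cat >> h.py <<'E'
from scipy.optimize import minimize
def prism(x,y,yaw,h=.048,z0=0.,s=.026):
    c,sn=np.cos(yaw),np.sin(yaw)
    return [[x+c*a-sn*b,y+sn*a+c*b,z] for z in(z0,z0+h) for a in(-s,s) for b in(-s,s)]
def fit(fs,p0,**kw):
    """fs: list of (frame, mask). returns x,y,yaw,cost"""
    def cost(p):
        t=0
        for f,m in fs:
            im=np.zeros((1600,2560),np.uint8)
            hull=cv2.convexHull(((proj(f,prism(*p,**kw))+.5)*4).astype(np.float32)).astype(np.int32)
            cv2.fillConvexPoly(im,hull,255)
            im=cv2.resize(im,(640,400),interpolation=cv2.INTER_AREA)/255.
            t+=np.abs(im-m).sum()/m.sum()
        return t
    best=None
    for y0 in np.radians([-40,-25,-10,5,20,35]):
        r=minimize(cost,[p0[0],p0[1],y0],method="Nelder-Mead",options=dict(initial_simplex=[[p0[0],p0[1],y0],[p0[0]+.006,p0[1],y0],[p0[0],p0[1]+.006,y0],[p0[0],p0[1],y0+.15]],xatol=1e-4,fatol=1e-4))
        if best is None or r.fun<best.fun: best=r
    return [*best.x.round(4),np.degrees(best.x[2]).round(1),round(best.fun,3)]
def nearmask(f,k,p):
    q=proj(f,p)[0]
    L=[r for r in env.masks_of(f,k)]
    d=[np.hypot(*(np.argwhere(r["region"]).mean(0)[::-1]-q)) for r in L]
    i=int(np.argmin(d)); print(k,"score",L[i]["score"],"d",d[i],L[i]["extent"]); return L[i]["region"].astype(float)
E
python3 - <<'E'
from h import *
p=[.6136,.11,.024]
w=env.grab_frame("wrist");t=env.grab_frame("top");s=env.grab_frame("side")
mw,ms,mt=[nearmask(f,"pot",p) for f in(w,s,t)]
print(fit([(w,mw)],p),fit([(s,ms)],p)); print(fit([(w,mw),(s,ms),(t,mt)],p))
E
```

```text
pot score 0.8 d 1.600667533330999 [322.9, 164.7, 360.1, 202.5]
pot score 0.84 d 1.3386198106964593 [299.5, 262.6, 327.3, 292.4]
pot score 0.78 d 0.8312572754597902 [253.2, 189.7, 268.7, 210.8]
[np.float64(0.6138), np.float64(0.1088), np.float64(0.0479), np.float64(2.7), np.float64(0.029)] [np.float64(0.6107), np.float64(0.1067), np.float64(0.0421), np.float64(2.4), np.float64(0.04)]
[np.float64(0.6128), np.float64(0.108), np.float64(0.0684), np.float64(3.9), np.float64(0.287)]
```

```bash
python3 -m handwheel '[[-0.01,0.003,0.01,0,4,0.2],[-0.02,0.006,0.03,-0.2,8,0.5],[-0.03,0.01,0.045,-0.3,12,0.7],[-0.045,0.014,0.06,-0.4,17,1],[-0.06,0.018,0.08,-0.5,22,1.3],[-0.075,0.022,0.1,-0.6,27,1.6],[-0.09,0.026,0.12,-0.7,32,1.9],[-0.1,0.03,0.14,-0.8,36,2.1],[-0.11,0.032,0.155,-0.9,40,2.4],[-0.116,0.0325,0.167,-0.9,40,2.4]]' 0.05; cat >> h.py <<'E'
def go(tgt,Z,Y):
    """deltas in tool axes (m) and rotvec(deg) to reach TCP tgt with tool z=Z, y=Y, from the measured pose"""
    o=env.get_obs();A=R.from_quat(np.roll(o["tool_rot"],-1))
    Z=np.array(Z,float);Z/=np.linalg.norm(Z);Y=np.array(Y,float);Y-=Z*(Y@Z);Y/=np.linalg.norm(Y)
    B=R.from_matrix(np.column_stack([np.cross(Y,Z),Y,Z]))
    print("shift",A.inv().apply(np.array(tgt)-o["tcp_pos"]).round(4),"turn",np.degrees((A.inv()*B).as_rotvec()).round(2))
E
python3 - <<'E'
from h import *
st()
a=np.radians(40);y=np.radians(2.7);Y=[np.cos(y),np.sin(y),0];Z=[-np.sin(y)*np.sin(a),np.cos(y)*np.sin(a),-np.cos(a)]
go([.6125,.121,.010],Z,Y)
E
```

```text
time_s: 4.95
tcp_pos: [0.6105, 0.023, 0.12]
tool_rot: [-0.248, 0.652, 0.678, 0.234]
wrist_force: [0.2, -0.8, -0.1]
gripper_width: 0.947
finger_force: 0.0
{'time_s': 4.95, 'joints': [0.1981, 0.7839, 0.1353, 1.5728, -0.801, 1.2188, 0.802], 'tcp_pos': [0.6105, 0.023, 0.12], 'tool_rot': [-0.2479, 0.6517, 0.6776, 0.2339], 'wrist_force': [0.1709, -0.7791, -0.0612], 'gripper_width': 0.9466, 'finger_force': 0.0}
shift [0.0046 0.0067 0.1471] turn [-0.05  0.14 -0.49]
```

```bash
python3 -m handwheel '[[0.0046,0.0067,0.02,0,0,-0.5],[0.0046,0.0067,0.045,0,0,-0.5],[0.0046,0.0067,0.07,0,0,-0.5],[0.0046,0.0067,0.09,0,0,-0.5],[0.0046,0.0067,0.11,0,0,-0.5],[0.0046,0.0067,0.125,0,0,-0.5],[0.0046,0.0067,0.137,0,0,-0.5],[0.0046,0.0067,0.144,0,0,-0.5],[0.0046,0.0067,0.147,0,0,-0.5],[0.0046,0.0067,0.147,0,0,-0.5]]' 
python3 -m handwheel '[[0,0,0,0,0,0],[0,0,0,0,0,0],[0,0,0,0,0,0],[0,0,0,0,0,0],[0,0,0,0,0,0],[0,0,0,0,0,0],[0,0,0,0,0,0],[0,0,0,0,0,0],[0,0,0,0,0,0],[0,0,0,0,0,0]]' 1 50
```

```text
time_s: 5.78
tcp_pos: [0.6133, 0.1288, 0.0154]
tool_rot: [-0.247, 0.644, 0.684, 0.237]
wrist_force: [-0.0, 0.5, 0.5]
gripper_width: 0.948
finger_force: 0.0
time_s: 6.62
tcp_pos: [0.6141, 0.1268, 0.0164]
tool_rot: [-0.246, 0.645, 0.684, 0.237]
wrist_force: [-2.0, -3.8, 5.2]
gripper_width: 0.571
finger_force: 50.7
```

```bash
python3 -m handwheel '[[0.012,0,-0.015,0,0,0],[0.025,0,-0.03,0,0,0],[0.045,0,-0.055,0,0,0],[0.064,0,-0.077,0,-3,0],[0.064,0,-0.077,0,-10,0],[0.064,0,-0.077,0,-17,0],[0.064,0,-0.077,0,-24,0],[0.064,0,-0.077,0,-31,0],[0.064,0,-0.077,0,-38,0],[0.064,0,-0.077,0,-45,0]]' 
python3 -m handwheel '[[0,0,0,0,-6,0],[0,0,0,0,-13,0],[0,0,0,0,-20,0],[0,0,0,0,-27,0],[0,0,0,0,-34,0],[0,0,0,0,-40,0],[0,0,0,0,-45,0],[0,0,0,0,-45,0],[0,0,0,0,-45,0],[0,0,0,0,-45,0]]'
python3 - <<'E'
from h import *
st();s=env.grab_frame("side");w=env.grab_frame("wrist")
im=s["pixels"][140:340,180:460]
cv2.imwrite("pics/a1.png",np.hstack([cv2.resize(im,(560,400),interpolation=cv2.INTER_CUBIC),cv2.resize(w["pixels"],(640,400))[:,160:400]])[:,:,::-1])
E
```

```text
time_s: 7.45
tcp_pos: [0.6131, 0.128, 0.1168]
tool_rot: [0.036, 0.686, 0.726, -0.028]
wrist_force: [0.1, -0.3, -2.8]
gripper_width: 0.571
finger_force: 52.0
time_s: 8.28
tcp_pos: [0.6129, 0.1261, 0.1165]
tool_rot: [0.309, 0.624, 0.657, -0.288]
wrist_force: [0.6, -0.8, -1.0]
gripper_width: 0.571
finger_force: 52.4
{'time_s': 8.2833, 'joints': [-1.0168, 1.0893, 0.8845, 1.4079, 0.0676, 1.187, -0.3514], 'tcp_pos': [0.6129, 0.1261, 0.1165], 'tool_rot': [0.3088, 0.6242, 0.6573, -0.2879], 'wrist_force': [0.6475, -0.8456, -0.9955], 'gripper_width': 0.5714, 'finger_force': 52.4082}
```

View pics/a1.png

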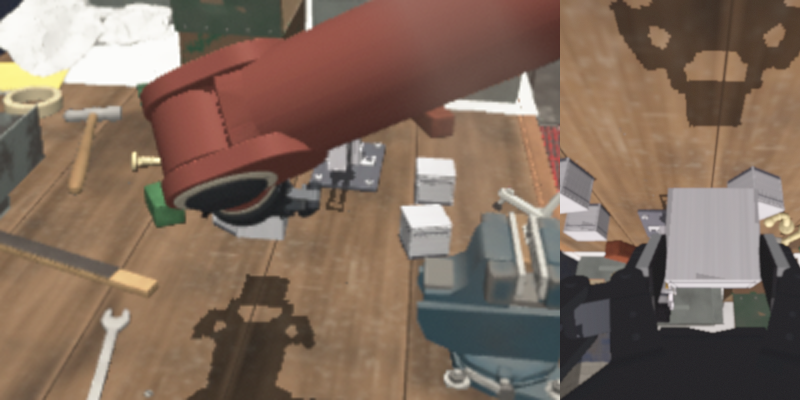

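```bash
python3 - <<'E'
from h import *
o=env.get_obs();A=R.from_quat(np.roll(o["tool_rot"],-1));print(A.as_matrix().round(4))
a=np.radians(-50);y=np.radians(2.7);Y=[np.cos(y),np.sin(y),0];Z=[-np.sin(y)*np.sin(a),np.cos(y)*np.sin(a),-np.cos(a)]
go([.613,.080,.05],Z,Y);go([.613,.080,.0095],Z,Y)
E
```

```text
[[-0.0272  0.9986  0.0463]
 [ 0.6437  0.053  -0.7634]
 [-0.7648  0.0091 -0.6442]]
shift [ 0.0228 -0.0033  0.0782] turn [ 0.59 -0.11 -0.18]
shift [ 0.0537 -0.0037  0.1043] turn [ 0.59 -0.11 -0.18]
```

```bash
python3 -m handwheel '[[0.007,-0.001,0.026,0.2,0,0],[0.015,-0.002,0.05,0.4,0,0],[0.0228,-0.003,0.078,0.6,0,-0.2],[0.03,-0.003,0.084,0.6,0,-0.2],[0.037,-0.0035,0.09,0.6,0,-0.2],[0.043,-0.0037,0.0953,0.6,0,-0.2],[0.048,-0.0037,0.0995,0.6,0,-0.2],[0.051,-0.0037,0.102,0.6,0,-0.2],[0.0537,-0.0037,0.1043,0.6,0,-0.2],[0.0537,-0.0037,0.1043,0.6,0,-0.2]]'
python3 - <<'E'
from h import *
st()
E
```

```text
time_s: 9.22
tcp_pos: [0.613, 0.0832, 0.0092]
tool_rot: [0.307, 0.623, 0.658, -0.292]
wrist_force: [-2.1, 1.7, 3.7]
gripper_width: 0.578
finger_force: 53.1
{'time_s': 9.2167, 'joints': [-0.9638, 1.2157, 0.8364, 1.4915, 0.0292, 0.9939, -0.3951], 'tcp_pos': [0.613, 0.0832, 0.0092], 'tool_rot': [0.3065, 0.6232, 0.6576, -0.2919], 'wrist_force': [-2.0739, 1.7455, 3.6932], 'gripper_width': 0.5779, 'finger_force': 53.1038}
```

```bash
python3 -m handwheel '[[0,0,0,0,0,0],[0,0,0,0,0,0],[0,0,0,0,0,0],[0,0,0,0,0,0],[0,0,0,0,0,0],[0,0,-0.01,0,0,0],[0,0,-0.03,0,0,0],[0,0,-0.06,0,0,0],[0,0,-0.1,0,0,0],[0,0,-0.13,0,0,0]]' 0.05
python3 -m handwheel '[[0.01,0,-0.02,0,2,0],[0.03,0,-0.04,0,8,0],[0.04,0,-0.05,0,15,0],[0.05,0,-0.06,0,22,0],[0.05,0,-0.06,0,29,0],[0.05,0,-0.06,0,36,0],[0.05,0,-0.06,0,43,0],[0.05,0,-0.06,0,50,0],[0.05,0,-0.06,0,50,0],[0.05,0,-0.06,0,50,0]]'
python3 - <<'E'
from h import *
st()
w=env.grab_frame("wrist");s=env.grab_frame("side")
cv2.imwrite("pics/a2.png",np.hstack([cv2.resize(s["pixels"][140:340,260:400],(280,400),interpolation=cv2.INTER_CUBIC),w["pixels"][:,100:600]])[:,:,::-1])
p=[.613,.085,.026]
print(env.place_of(w,"spout"),env.place_of(w,"knob"))
for f in (w,s):
    m=nearmask(f,"pot",p)
    cs=[]
    print(fit([(f,m)],p,h=.052))
E
```

```text
time_s: 10.05
tcp_pos: [0.6078, 0.1846, 0.0929]
tool_rot: [0.306, 0.623, 0.658, -0.291]
wrist_force: [0.1, 0.3, 0.2]
gripper_width: 0.95
finger_force: 0.0
time_s: 10.88
tcp_pos: [0.605, 0.2548, 0.0931]
tool_rot: [-0.0, 0.691, 0.722, -0.001]
wrist_force: [0.3, 0.5, -1.3]
gripper_width: 0.951
finger_force: 0.0
{'time_s': 10.8833, 'joints': [-0.7063, 0.7713, 0.4994, 1.5235, -0.4193, 0.9571, -0.0377], 'tcp_pos': [0.605, 0.2548, 0.0931], 'tool_rot': [-0.0, 0.6915, 0.7224, -0.0012], 'wrist_force': [0.2732, 0.5452, -1.3014], 'gripper_width': 0.951, 'finger_force': 0.0}
[] [{'at': [308.5, 320.4], 'score': 0.25}]
pot score 0.8 d 26.39148331700239 [285.9, 307.8, 338.3, 331.0]
[np.float64(0.6104), np.float64(0.09), np.float64(-0.0486), np.float64(-2.8), np.float64(2.638)]
pot score 0.83 d 25.582019339233536 [287.9, 246.0, 315.5, 261.3]
[np.float64(0.677), np.float64(-0.032), np.float64(-1.3134), np.float64(-75.3), np.float64(1.496)]
```

View pics/a2.png

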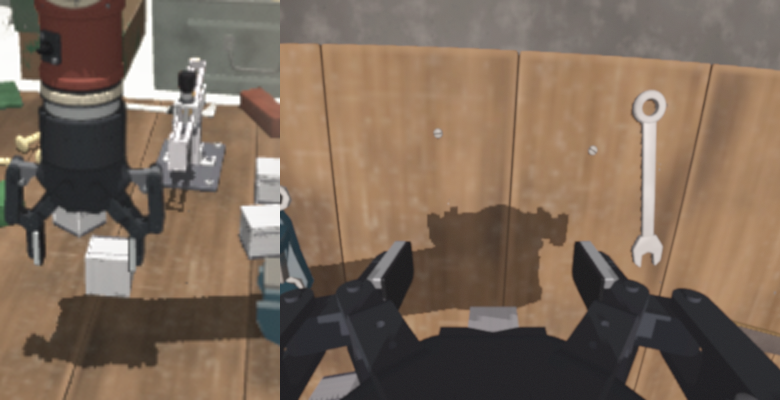

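The pot is now standing on a side wall with its closed bottom facing the side camera, at about (310,270) in side-view pixels. I'll rise and move over it to measure.

```bash
python3 -m handwheel '[[0,0,-0.03,0,0,0],[0,0,-0.06,0,0,0],[-0.02,0,-0.09,0,0,0],[-0.05,0,-0.12,0,0,0],[-0.08,0,-0.15,0,0,0],[-0.11,0,-0.15,0,0,0],[-0.14,0,-0.15,0,0,0],[-0.15,0,-0.15,0,0,0],[-0.15,0,-0.15,0,0,0],[-0.15,0,-0.15,0,0,0]]'
python3 - <<'E'
from h import *
import h
st()
def pr(x,y,yaw,h=.052,z0=0.,s=0):
    c,sn=np.cos(yaw),np.sin(yaw)
    return [[x+c*a-sn*b,y+sn*a+c*b,z] for z in(0,.052) for a in(-.026,.026) for b in(-.024,.024)]
h.prism=pr
w=env.grab_frame("wrist");s=env.grab_frame("side");save(w,"w2")
p=[.613,.088,.026]
for f in (w,s):
    try: print(fit([(f,nearmask(f,"pot",p))],p))
    except Exception as e: print(e)
for k,z in(("spout",.072),("knob",.168)): print(k,[(r["score"],atz(w,r["at"],z)) for r in env.place_of(w,k)])
E
```

```text
time_s: 12.02
tcp_pos: [0.6114, 0.1117, 0.2405]
tool_rot: [-0.002, 0.688, 0.725, -0.001]
wrist_force: [0.2, 0.4, -0.1]
gripper_width: 0.948
finger_force: 0.0
{'time_s': 12.0167, 'joints': [-0.5372, 0.5805, 0.5646, 1.4467, -0.3202, 1.211, 0.12], 'tcp_pos': [0.6114, 0.1117, 0.2405], 'tool_rot': [-0.002, 0.6882, 0.7255, -0.0012], 'wrist_force': [0.1658, 0.4257, -0.1039], 'gripper_width': 0.9484, 'finger_force': 0.0}
pot score 0.57 d 1.2390562338728979 [292.0, 160.2, 332.1, 201.0]
[np.float64(0.6122), np.float64(0.0911), np.float64(0.0437), np.float64(2.5), np.float64(0.038)]
pot score 0.84 d 1.0879318212007687 [300.5, 258.8, 328.1, 286.4]
[np.float64(0.6102), np.float64(0.0889), np.float64(0.0711), np.float64(4.1), np.float64(0.036)]
spout [(0.71, array([ 0.54969564, -0.09687672,  0.072     ])), (0.65, array([0.61034973, 0.07945621, 0.072     ]))]
knob []
```

```bash
python3 - <<'E'
from h import *
a=np.radians(35);y=np.radians(2.8);Y=[np.cos(y),np.sin(y),0];Z=[-np.sin(y)*np.sin(a),np.cos(y)*np.sin(a),-np.cos(a)]
go([.612,.0155,.138],Z,Y)
E
```

```text
shift [-0.0963 -0.0042  0.1026] turn [-0.32 34.97  0.23]
```

```bash
python3 -m handwheel '[[-0.02,0,0.005,0,4,0],[-0.04,-0.001,0.01,0,9,0],[-0.06,-0.002,0.02,-0.1,14,0.1],[-0.075,-0.003,0.035,-0.2,19,0.1],[-0.085,-0.004,0.055,-0.2,24,0.2],[-0.09,-0.004,0.075,-0.3,29,0.2],[-0.096,-0.004,0.09,-0.3,35,0.2],[-0.096,-0.004,0.1026,-0.3,35,0.2],[-0.096,-0.004,0.1026,-0.3,35,0.2],[-0.096,-0.004,0.1026,-0.3,35,0.2]]' 0.05
python3 - <<'E'
from h import *
a=np.radians(35);y=np.radians(2.8);Y=[np.cos(y),np.sin(y),0];Z=[-np.sin(y)*np.sin(a),np.cos(y)*np.sin(a),-np.cos(a)]
go([.612,.1015,.015],Z,Y)
E
```

```text
time_s: 13.15
tcp_pos: [0.6122, 0.015, 0.1382]
tool_rot: [-0.218, 0.658, 0.69, 0.208]
wrist_force: [0.0, 0.7, 0.1]
gripper_width: 0.953
finger_force: 0.0
shift [0.     0.0041 0.1505] turn [ 0.01 -0.06 -0.09]
```

```bash
python3 -m handwheel '[[0,0.004,0.02,0,0,0],[0,0.004,0.045,0,0,0],[0,0.004,0.07,0,0,0],[0,0.004,0.095,0,0,0],[0,0.004,0.115,0,0,0],[0,0.004,0.13,0,0,0],[0,0.004,0.142,0,0,0],[0,0.004,0.1505,0,0,0],[0,0.004,0.1505,0,0,0],[0,0.004,0.1505,0,0,0]]' 
python3 -m handwheel '[[0,0,0,0,0,0],[0,0,0,0,0,0],[0,0,0,0,0,0],[0,0,0,0,0,0],[0,0,0,0,0,0],[0,0,0,0,0,0],[0,0,0,0,0,0],[0,0,0,0,0,0],[0,0,0,0,0,0],[0,0,0,0,0,0]]' 1 50
```

```text
time_s: 13.98
tcp_pos: [0.6128, 0.1009, 0.0161]
tool_rot: [-0.217, 0.658, 0.691, 0.208]
wrist_force: [-0.0, 0.5, -0.1]
gripper_width: 0.95
finger_force: 0.0
time_s: 14.82
tcp_pos: [0.6131, 0.0988, 0.0167]
tool_rot: [-0.216, 0.659, 0.69, 0.208]
wrist_force: [-1.2, -2.0, 5.0]
gripper_width: 0.559
finger_force: 50.4
```

```bash
python3 -m handwheel '[[0.01,0,-0.014,0,0,0],[0.025,0,-0.036,0,0,0],[0.045,0,-0.065,0,0,0],[0.065,0,-0.094,0,-4,0],[0.08,0,-0.115,0,-11,0],[0.08,0,-0.115,0,-18,0],[0.08,0,-0.115,0,-25,0],[0.08,0,-0.115,0,-32,0],[0.08,0,-0.115,0,-39,0],[0.08,0,-0.115,0,-45,0]]' 
python3 -m handwheel '[[0,0,0,0,-6,0],[0,0,0,0,-13,0],[0,0,0,0,-20,0],[0,0,0,0,-27,0],[0,0,0,0,-34,0],[0,0,0,0,-40,0],[0,0,0,0,-45,0],[0,0,0,0,-45,0],[0,0,0,0,-45,0],[0,0,0,0,-45,0]]'
python3 - <<'E'
from h import *
o=st();A=R.from_quat(np.roll(o["tool_rot"],-1));print(A.as_matrix().round(3))
F={n:env.grab_frame(n) for n in("wrist","side","top")};w,s,t=F["wrist"],F["side"],F["top"]
cv2.imwrite("pics/a3.png",np.hstack([cv2.resize(s["pixels"][140:340,220:400],(360,400),interpolation=cv2.INTER_CUBIC),cv2.resize(t["pixels"][150:270,240:370],(433,400),interpolation=cv2.INTER_CUBIC)])[:,:,::-1])
obs={}
for n in F: 
    for k in("spout","knob"):
        for r in env.place_of(F[n],k)[:2]: print(n,k,round(r["score"],2),np.round(r["at"],1),atz(F[n],r["at"],.072 if k=="spout" else .168).round(4))
E
```

```text
time_s: 15.65
tcp_pos: [0.6124, 0.1016, 0.1565]
tool_rot: [0.065, 0.687, 0.721, -0.06]
wrist_force: [0.7, 0.8, -2.4]
gripper_width: 0.552
finger_force: 54.1
time_s: 16.48
tcp_pos: [0.6124, 0.0982, 0.1567]
tool_rot: [0.334, 0.614, 0.641, -0.318]
wrist_force: [0.2, -1.2, -0.3]
gripper_width: 0.552
finger_force: 56.3
{'time_s': 16.4833, 'joints': [-1.0331, 1.0966, 0.9663, 1.4114, 0.0983, 1.224, -0.308], 'tcp_pos': [0.6124, 0.0982, 0.1567], 'tool_rot': [0.3339, 0.6138, 0.6407, -0.3182], 'wrist_force': [0.1953, -1.2006, -0.3374], 'gripper_width': 0.5518, 'finger_force': 56.3139}
[[-0.024  0.999  0.037]
 [ 0.574  0.044 -0.818]
 [-0.818  0.002 -0.575]]
wrist spout 0.56 [263.1 196.4] [ 0.5511 -0.1037  0.072 ]
wrist spout 0.19 [310.1 263.1] [ 0.6514 -1.0023  0.072 ]
wrist knob 0.62 [268.1 272.3] [ 0.5501 -0.2281  0.168 ]
top spout 0.67 [320.2 216.9] [ 0.5569 -0.0811  0.072 ]
top knob 0.6 [349.3 215.3] [ 0.5483 -0.1626  0.168 ]
top knob 0.41 [429.3 261.4] [ 0.4235 -0.3789  0.168 ]
```

View pics/a3.png

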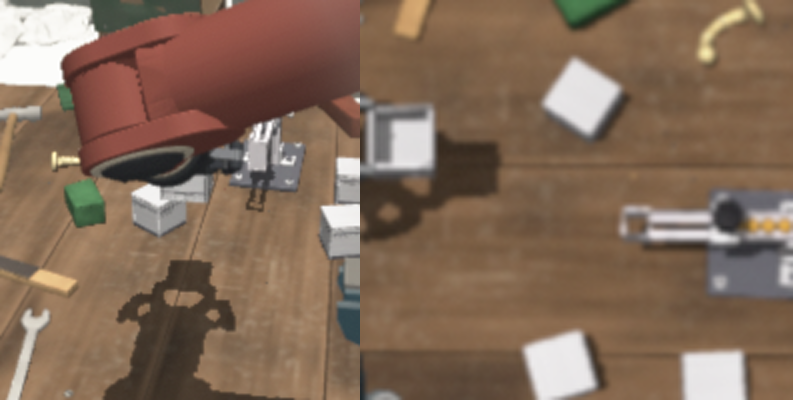

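```bash
python3 - <<'E'
from h import *
np.set_printoptions(precision=4,suppress=True)
t=env.grab_frame("top");w=env.grab_frame("wrist")
print("spout top",atz(t,[322.8,217],.116),"knob",atz(t,[350.4,214.5],.18),"track end",atz(t,[240+430/3.333,150+226/3.333],.15))
m=env.masks_of(w,"magazine")[0];print(m["score"],m["extent"])
# line-up check: draw predicted spout prism and knob on both
im=w["pixels"][:,:,::-1].copy()
for c,col in(((.550,-.090),(0,0,255)),((.550,-.098),(255,0,0))):
    for q in proj(w,prism(c[0],c[1],0,h=.044,z0=.072,s=.012)): cv2.circle(im,tuple(np.round(q).astype(int)),1,col,-1)
x0,y0=170,130
cv2.imwrite("pics/a4.png",cv2.resize(im[y0:y0+200,x0:x0+260],None,fx=3,fy=3,interpolation=cv2.INTER_CUBIC))
E
```

```text
spout top [ 0.5504 -0.0892  0.116 ] knob [ 0.5488 -0.165   0.18  ] track end [ 0.5442 -0.2184  0.15  ]
0.79 [243.2, 165.2, 300.1, 282.2]
```

View pics/a4.png

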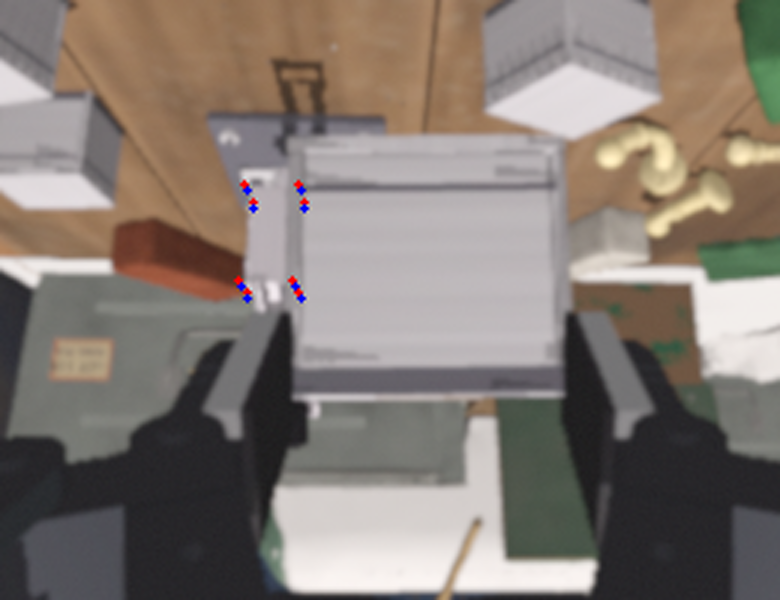

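The top view shows the pot held mouth-up. The spout is consistently at about (0.550, -0.090). I'll lower the pot in front of it and then slide it in under the spout.

```bash
python3 - <<'E'
from h import *
a=np.radians(-55);y=np.radians(1);Y=[np.cos(y),np.sin(y),0];Z=[-np.sin(y)*np.sin(a),np.cos(y)*np.sin(a),-np.cos(a)]
go([.55,.04,.10],Z,Y);go([.55,.02,.023],Z,Y)
E
```

```text
shift [ 0.0126 -0.0649  0.0783] turn [ 1.38 -0.02  0.94]
shift [ 0.0642 -0.0659  0.1389] turn [ 1.38 -0.02  0.94]
```

```bash
python3 -m handwheel '[[0.004,-0.02,0.025,0.4,0,0.3],[0.008,-0.04,0.05,0.8,0,0.6],[0.0126,-0.0649,0.0783,1.4,0,0.9],[0.022,-0.065,0.09,1.4,0,0.9],[0.032,-0.065,0.101,1.4,0,0.9],[0.042,-0.0655,0.113,1.4,0,0.9],[0.052,-0.066,0.125,1.4,0,0.9],[0.0642,-0.066,0.1389,1.4,0,0.9],[0.0642,-0.066,0.1389,1.4,0,0.9],[0.0642,-0.066,0.1389,1.4,0,0.9]]'
python3 - <<'E'
from h import *
a=np.radians(-55);y=np.radians(1);Y=[np.cos(y),np.sin(y),0];Z=[-np.sin(y)*np.sin(a),np.cos(y)*np.sin(a),-np.cos(a)]
go([.55,-.0993,.023],Z,Y);go([.55,-.0993,.0165],Z,Y)
o=env.get_obs()["tcp_pos"]
t=env.grab_frame("top");s=env.grab_frame("side")
# check held pot: predicted centre
c=[o[0],o[1]+.0093,o[2]+.0083-.024]
for n,f in(("top",t),("side",s)):
    im=f["pixels"][:,:,::-1].copy()
    u=np.array(prism(c[0],c[1],np.radians(1),z0=c[2]))
    big=cv2.resize(im,None,fx=4,fy=4,interpolation=cv2.INTER_CUBIC)
    for q in proj(f,u): cv2.circle(big,tuple(np.round((q+.5)*4).astype(int)),2,(0,0,255),-1)
    q=proj(f,[c])[0]; x0,y0=(q*4).astype(int)-[190,200]
    globals()[n]=big[max(y0,0):y0+400,x0:x0+380]
cv2.imwrite("pics/a5.png",np.hstack([top,side]))
E
```

```text
time_s: 17.92
tcp_pos: [0.5503, 0.02, 0.0224]
tool_rot: [0.329, 0.621, 0.633, -0.324]
wrist_force: [-0.3, 0.7, -2.0]
gripper_width: 0.551
finger_force: 56.5
shift [-0.0688 -0.0025  0.0974] turn [-0.01  0.05  0.11]
shift [-0.0634 -0.0025  0.1011] turn [-0.01  0.05  0.11]
```

View pics/a5.png

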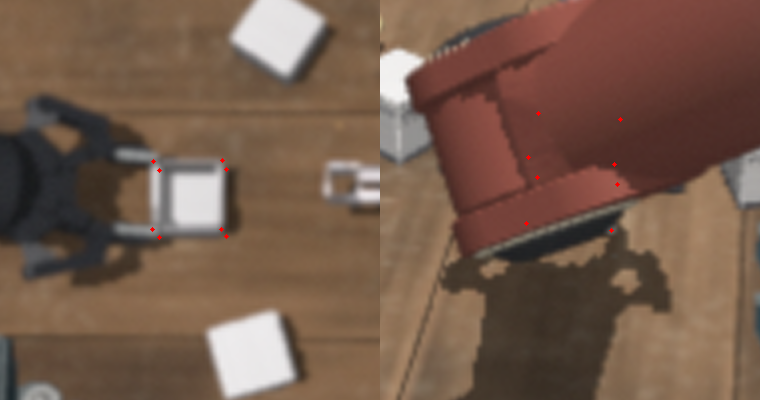

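The top view shows the predicted pot corners (red) within about 1 mm of the pot, which is mouth-up and level. I'll slide it in and lower it.

```bash
python3 -m handwheel '[[-0.008,0,0.011,0,0,0],[-0.018,-0.001,0.025,0,0,0],[-0.03,-0.001,0.043,0,0,0],[-0.043,-0.002,0.061,0,0,0],[-0.055,-0.002,0.078,0,0,0],[-0.064,-0.0025,0.09,0,0,0],[-0.0688,-0.0025,0.0974,0,0,0],[-0.0688,-0.0025,0.0974,0,0,0],[-0.066,-0.0025,0.0993,0,0,0],[-0.0634,-0.0025,0.101,0,0,0]]'
python3 -m handwheel '[[0,0,0,0,0,0],[0,0,0,0,0,0],[0,0,0,0,0,0],[0,0,0,0,0,0],[0,0,0,0,0,0],[0,0,0,0,0,0],[0,0,0,0,0,0],[0,0,0,0,0,0],[0,0,0,0,0,0],[0,0,0,0,0,0]]'
```

```text
time_s: 18.85
tcp_pos: [0.5507, -0.0976, 0.0171]
tool_rot: [0.33, 0.621, 0.634, -0.323]
wrist_force: [-3.6, 9.2, 14.4]
gripper_width: 0.551
finger_force: 57.1
time_s: 19.68
tcp_pos: [0.55, -0.0993, 0.0172]
tool_rot: [0.329, 0.622, 0.633, -0.323]
wrist_force: [1.7, 1.0, 2.8]
gripper_width: 0.557
finger_force: 56.4
```

```bash
python3 -m handwheel '[[0,0,0,0,0,0],[0,0,0,0,0,0],[0,0,0,0,0,0],[0,0,0,0,0,0],[0,0,0,0,0,0],[0,0,0,0,0,0],[0,0,-0.01,0,0,0],[0,0,-0.03,0,0,0],[0,0,-0.06,0,0,0],[0,0,-0.09,0,0,0]]' 0.15
python3 -m handwheel '[[0,0,-0.03,0,0,0],[0,0,-0.06,0,0,0],[0,0,-0.09,0,0,0],[0,0,-0.12,0,7,0],[-0.01,0,-0.14,0,14,0],[-0.02,0,-0.16,0,21,0],[-0.02,0,-0.16,0,28,0],[-0.02,0,-0.16,0,35,0],[-0.02,0,-0.16,0,42,0],[-0.02,0,-0.16,0,49,0]]'
python3 - <<'E'
from h import *
st()
t=env.grab_frame("top");s=env.grab_frame("side");w=env.grab_frame("wrist")
p=[.55,-.09,.024]
for n,f in(("top",t),("side",s),("wrist",w)):
    try: print(n,fit([(f,nearmask(f,"pot",p))],p))
    except Exception as e: print(e)
    print([ (round(r["score"],2),np.round(r["at"],1)) for r in env.place_of(f,"spout")])
cv2.imwrite("pics/a6.png",np.hstack([cv2.resize(s["pixels"][160:270,320:430],(400,400),interpolation=cv2.INTER_CUBIC),cv2.resize(t["pixels"][180:260,280:360],(400,400),interpolation=cv2.INTER_CUBIC)])[:,:,::-1])
E
```

```text
time_s: 20.52
tcp_pos: [0.5475, -0.0248, 0.0695]
tool_rot: [0.329, 0.622, 0.632, -0.325]
wrist_force: [0.5, 0.1, 0.1]
gripper_width: 0.845
finger_force: 0.0
time_s: 21.35
tcp_pos: [0.5465, 0.0949, 0.179]
tool_rot: [0.036, 0.7, 0.713, -0.033]
wrist_force: [0.2, -0.3, -1.2]
gripper_width: 0.852
finger_force: 0.0
{'time_s': 21.35, 'joints': [-0.6998, 0.5659, 0.6856, 1.724, -0.2991, 0.9865, 0.0931], 'tcp_pos': [0.5465, 0.0949, 0.179], 'tool_rot': [0.036, 0.6996, 0.7129, -0.0333], 'wrist_force': [0.1696, -0.2596, -1.1708], 'gripper_width': 0.8524, 'finger_force': 0.0}
pot score 0.65 d 2.8268538098986333 [318.2, 210.9, 333.0, 230.9]
top [np.float64(0.549), np.float64(-0.0917), np.float64(0.0588), np.float64(3.4), np.float64(0.958)]
[(0.73, array([320.5, 216.9])), (0.3, array([214.7, 157.5]))]
pot score 0.9 d 1.440500459570009 [339.8, 226.1, 359.9, 250.5]
side [np.float64(0.5464), np.float64(-0.0935), np.float64(-0.0266), np.float64(-1.5), np.float64(0.056)]
[(0.94, array([350.8, 223.2]))]
pot score 0.85 d 0.9606120194009214 [293.9, 256.4, 332.9, 305.5]
wrist [np.float64(0.5495), np.float64(-0.0903), np.float64(0.0242), np.float64(1.4), np.float64(0.122)]
[(0.95, array([315.6, 307.8]))]
```

View pics/a6.png

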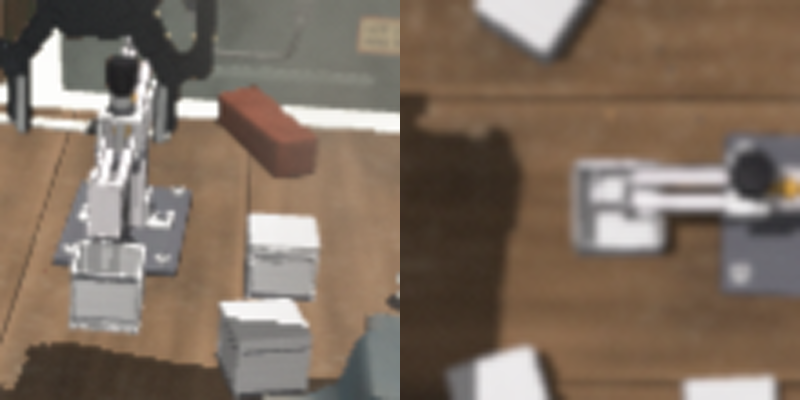

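The pot stands upright, mouth-up, under the spout, and the other pots have not moved. Next I'll compare the spout and pot positions numerically.

```bash
python3 - <<'E'
from h import *
np.set_printoptions(precision=4,suppress=True)
F={n:env.grab_frame(n) for n in("top","side","wrist")}
for k,z in(("spout",.072),("knob",.168),("pot_mouth",.048)):
    obs=[]
    for n,f in F.items():
        L=env.place_of(f,k)
        if k=="pot_mouth" and L:
            q=proj(f,[.549,-.091,.048])[0];L=sorted(L,key=lambda r:np.hypot(*(np.array(r["at"])-q)))
        if L: obs.append((f,L[0]["at"]));print(k,n,round(L[0]["score"],2),np.round(L[0]["at"],1),atz(f,L[0]["at"],z))
    if len(obs)>1: print("tri",tri(obs))
E
python3 - <<'E'
from h import *
go([.549,-.03,.26],[0,0,-1],[1,.0,0])
E
```

```text
spout top 0.61 [321.8 219.1] [ 0.5504 -0.0859  0.072 ]
spout side 0.94 [351.1 224.9] [ 0.5417 -0.0802  0.072 ]
spout wrist 0.58 [313.6 317.6] [ 0.551  -0.0972  0.072 ]
tri [ 0.5477 -0.088   0.0733]
knob top 0.49 [348.3 213.3] [ 0.5538 -0.1598  0.168 ]
knob side 0.53 [357.6 222.7] [0.5142 0.088  0.168 ]
tri [ 0.5512 -0.1652  0.0392]
pot_mouth top 0.55 [321.8 219.9] [ 0.5512 -0.0856  0.048 ]
pot_mouth side 0.64 [395.1 240.1] [ 0.4228 -0.0603  0.048 ]
pot_mouth wrist 0.74 [309.6 302.7] [ 0.5456 -0.0949  0.048 ]
tri [ 0.5059 -0.0808  0.0528]
shift [-0.132   0.0006 -0.0697] turn [0.01 6.   0.99]
```

```bash
python3 -m handwheel '[[-0.01,0,-0.03,0,3,0.5],[-0.03,0,-0.06,0,6,1],[-0.06,0,-0.08,0,6,1],[-0.09,0,-0.09,0,6,1],[-0.12,0,-0.09,0,6,1],[-0.15,0,-0.08,0,6,1],[-0.18,0,-0.08,0,6,1],[-0.2,0,-0.08,0,6,1],[-0.2,0,-0.08,0,6,1],[-0.2,0,-0.08,0,6,1]]' 0.3
python3 - <<'E'
from h import *
np.set_printoptions(precision=4,suppress=True)
st()
w=env.grab_frame("wrist");save(w,"w3")
for k,z in(("knob",.168),("spout",.072)):
    print(k,[(round(r["score"],2),np.round(r["at"],1),atz(w,r["at"],z)) for r in env.place_of(w,k)])
for r in env.masks_of(w,"plunger"): print(r["score"],r["extent"],np.argwhere(r["region"]).mean(0)[::-1])
E
```

```text
time_s: 23.23
tcp_pos: [0.5493, -0.0981, 0.2776]
tool_rot: [0.0, 0.708, 0.706, 0.0]
wrist_force: [0.3, 0.6, -0.2]
gripper_width: 0.702
finger_force: 0.0
{'time_s': 23.2333, 'joints': [-0.3076, 0.462, 0.7012, 1.5745, -0.3116, 1.2191, 0.4464], 'tcp_pos': [0.5493, -0.0981, 0.2776], 'tool_rot': [0.0003, 0.7083, 0.7059, 0.0002], 'wrist_force': [0.2692, 0.6061, -0.1542], 'gripper_width': 0.7016, 'finger_force': 0.0}
knob [(0.91, array([314.5, 244.1]), array([ 0.5513, -0.1691,  0.168 ])), (0.33, array([310.3, 153.8]), array([ 0.5472, -0.0687,  0.168 ]))]
spout [(0.9, array([313.5, 162. ]), array([ 0.5508, -0.0927,  0.072 ]))]
0.91 [299.7, 228.5, 327.1, 255.5] [313.5364 241.0462]
```

View pics/w3.png

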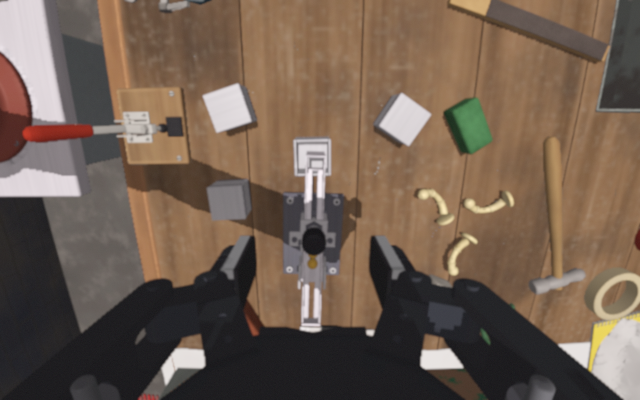

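```bash
python3 - <<'E'
from h import *
np.set_printoptions(precision=4,suppress=True)
w=env.grab_frame("wrist")
print(fit([(w,nearmask(w,"pot",[.55,-.09,.024]))],[.55,-.09]), "rim",atz(w,[312,156.5],.048),"spout pred",proj(w,[[.5508,-.0927,.072],[.55,-.09,.116]]))
go([.5505,-.167,.22],[0,0,-1],[1,0,0]);go([.5505,-.167,.149],[0,0,-1],[1,0,0])
E
```

```text
pot score 0.73 d 2.2306815335295687 [295.2, 137.6, 330.6, 179.9]
[np.float64(0.5493), np.float64(-0.0888), np.float64(0.0319), np.float64(1.8), np.float64(0.273)] rim [ 0.549  -0.0847  0.048 ] spout pred [[313.2678 164.8454]
 [312.7205 168.8148]]
shift [-0.0722  0.0005  0.057 ] turn [-0.01 -0.04  0.16]
shift [-0.0722  0.0006  0.128 ] turn [-0.01 -0.04  0.16]
```

```bash
python3 -m handwheel '[[-0.02,0,0.01,0,0,0],[-0.045,0,0.02,0,0,0],[-0.065,0,0.035,0,0,0],[-0.0722,0.0006,0.055,0,0,0],[-0.0722,0.0006,0.075,0,0,0],[-0.0722,0.0006,0.095,0,0,0],[-0.0722,0.0006,0.11,0,0,0],[-0.0722,0.0006,0.12,0,0,0],[-0.0722,0.0006,0.128,0,0,0],[-0.0722,0.0006,0.128,0,0,0]]'
python3 -m handwheel '[[0,0,0,0,0,0],[0,0,0,0,0,0],[0,0,0,0,0,0],[0,0,0,0,0,0],[0,0,0,0,0,0],[0,0,0,0,0,0],[0,0,0,0,0,0],[0,0,0,0,0,0],[0,0,0,0,0,0],[0,0,0,0,0,0]]' 1 90
```

```text
time_s: 24.37
tcp_pos: [0.5496, -0.1677, 0.1479]
tool_rot: [-0.001, 0.707, 0.707, -0.0]
wrist_force: [-0.5, 0.6, 0.4]
gripper_width: 0.701
finger_force: 0.0
time_s: 25.2
tcp_pos: [0.5502, -0.1687, 0.1493]
tool_rot: [0.0, 0.707, 0.707, 0.0]
wrist_force: [0.0, -1.0, 0.5]
gripper_width: -0.004
finger_force: 0.0
```

The fingers shut on nothing, so I'll look at where the knob is.

```bash
python3 - <<'E'
from h import *
st()
s=env.grab_frame("side");w=env.grab_frame("wrist")
cv2.imwrite("pics/a7.png",np.hstack([cv2.resize(s["pixels"][130:250,300:420],(400,400),interpolation=cv2.INTER_CUBIC),cv2.resize(w["pixels"][150:350,220:420],(400,400),interpolation=cv2.INTER_CUBIC)])[:,:,::-1])
print(proj(s,[.5502,-.1687,.149]),proj(w,[.5502,-.1687,.149]))
E
```

```text
{'time_s': 25.2, 'joints': [-0.1254, 0.6112, 0.6271, 1.7144, -0.4253, 0.9555, 0.6659], 'tcp_pos': [0.5502, -0.1687, 0.1493], 'tool_rot': [0.0001, 0.7071, 0.7071, 0.0001], 'wrist_force': [0.0149, -0.9803, 0.5258], 'gripper_width': -0.0038, 'finger_force': 0.0}
[[352.17677942 185.70910463]] [[312.63754272 218.79830763]]
```

View pics/a7.png

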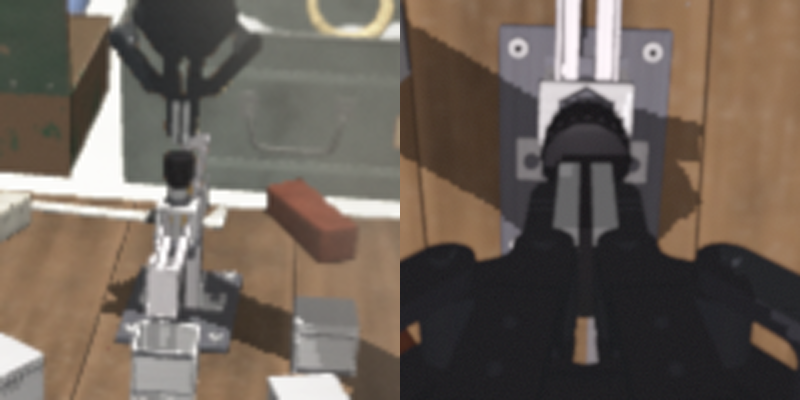

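```bash
python3 - <<'E'
from h import *
np.set_printoptions(precision=1,suppress=True)
s=env.grab_frame("side");w=env.grab_frame("wrist")
for dz in (0,.01,.02,.03,.04): print(dz,proj(s,[.5502,-.1687,.149+dz]),proj(w,[.5502,-.1687,.149+dz]))
for y in(-.145,-.155,-.165): print(y,"knob top/bottom",proj(s,[[.5505,y,.18],[.5505,y,.156]]).ravel(),proj(w,[[.5505,y+.013,.18],[.5505,y-.013,.18],[.5505,y+.013,.156]]).ravel())
for r in env.masks_of(s,"plunger")[:2]+env.masks_of(w,"plunger")[:2]: print(r["score"],r["extent"])
o=env.get_obs();print(o["tau"])
E
```

```text
0 [[352.2 185.7]] [[312.6 218.8]]
0.01 [[352.3 182.4]] [[312.7 224.2]]
0.02 [[352.4 179. ]] [[312.7 230.3]]
0.03 [[352.6 175.7]] [[312.7 237. ]]
0.04 [[352.7 172.3]] [[312.7 244.6]]
-0.145 knob top/bottom [351.6 178.4 351.3 186.6] [313.3 175.2 313.2 220.3 313.2 167.2]
-0.155 knob top/bottom [352.  177.1 351.7 185.2] [313.3 193.  313.2 236.6 313.2 182.9]
-0.165 knob top/bottom [352.3 175.8 352.  183.9] [313.3 210.3 313.2 252.3 313.1 198.1]
0.51 [349.4, 178.5, 358.3, 199.7]
0.62 [290.4, 201.3, 338.1, 240.7]
[  0.  -40.3   6.7 -14.3   0.    0.    0. ]
```

```bash
python3 -m handwheel '[[0,0,0,0,0,0],[0,0,0,0,0,0],[0,0,0,0,0,0],[0,0,0,0,0,0],[0,0,0,0,0,0],[0,0,0,0,0,0],[0,0,0,0,0,0],[0,0,-0.02,0,0,0],[0,0,-0.04,0,0,0],[0,0,-0.06,0,0,0]]' 0.35
python3 - <<'E'
from h import *
np.set_printoptions(precision=4,suppress=True)
st()
F={n:env.grab_frame(n) for n in("wrist","top","side")}
ob=[]
for n,f in F.items():
    L=env.masks_of(f,"plunger")
    for r in L[:2]:
        c=np.argwhere(r["region"]).mean(0)[::-1]; e=r["extent"]; print(n,round(r["score"],2),np.round(e,1),c,atz(f,c,.168))
E
```

```text
time_s: 26.33
tcp_pos: [0.5499, -0.1686, 0.2097]
tool_rot: [-0.0, 0.707, 0.707, -0.0]
wrist_force: [0.6, -0.8, 0.6]
gripper_width: 0.652
finger_force: 0.0
{'time_s': 26.3333, 'joints': [-0.1508, 0.5493, 0.6662, 1.6353, -0.3725, 1.0885, 0.6194], 'tcp_pos': [0.5499, -0.1686, 0.2097], 'tool_rot': [-0.0003, 0.7071, 0.7071, -0.0003], 'wrist_force': [0.5614, -0.7631, 0.5945], 'gripper_width': 0.6524, 'finger_force': 0.0}
wrist 0.75 [296.3 179.  332.2 213.4] [313.2406 196.8713] [ 0.5504 -0.1652  0.168 ]
side 0.4 [349.4 178.9 358.5 200.9] [353.3238 182.2667] [ 0.5457 -0.1477  0.168 ]
```

The pictures agree that the real fingertips are about 30 mm short of the reported TCP along the tool axis, since they closed just above the knob. I'll go about 30 mm lower with the fingers open, moving 3 mm in +y.

```bash
python3 -m handwheel '[[0.003,0,0.02,0,0,0],[0.003,0,0.035,0,0,0],[0.003,0,0.05,0,0,0],[0.003,0,0.06,0,0,0],[0.003,0,0.068,0,0,0],[0.003,0,0.075,0,0,0],[0.003,0,0.081,0,0,0],[0.003,0,0.086,0,0,0],[0.003,0,0.09,0,0,0],[0.003,0,0.09,0,0,0]]' 0.35
python3 -m handwheel '[[0,0,0,0,0,0],[0,0,0,0,0,0],[0,0,0,0,0,0],[0,0,0,0,0,0],[0,0,0,0,0,0],[0,0,0,0,0,0],[0,0,0,0,0,0],[0,0,0,0,0,0],[0,0,0,0,0,0],[0,0,0,0,0,0]]' 1 60
python3 - <<'E'
from h import *
st()
s=env.grab_frame("side");w=env.grab_frame("wrist")
cv2.imwrite("pics/a8.png",np.hstack([cv2.resize(s["pixels"][130:250,300:420],(400,400),interpolation=cv2.INTER_CUBIC),cv2.resize(w["pixels"][150:350,220:420],(400,400),interpolation=cv2.INTER_CUBIC)])[:,:,::-1])
E
```

```text
time_s: 27.47
tcp_pos: [0.55, -0.1655, 0.1187]
tool_rot: [-0.0, 0.707, 0.707, -0.0]
wrist_force: [-0.3, -0.0, 0.2]
gripper_width: 0.652
finger_force: 0.0
time_s: 28.3
tcp_pos: [0.5505, -0.1658, 0.12]
tool_rot: [0.0, 0.707, 0.707, 0.0]
wrist_force: [-2.5, 0.1, 5.2]
gripper_width: 0.278
finger_force: 58.9
{'time_s': 28.3, 'joints': [-0.116, 0.6437, 0.6047, 1.7489, -0.4545, 0.8914, 0.6866], 'tcp_pos': [0.5505, -0.1658, 0.12], 'tool_rot': [0.0004, 0.7071, 0.7071, 0.0004], 'wrist_force': [-2.4964, 0.0925, 5.2385], 'gripper_width': 0.2783, 'finger_force': 58.8865}
```

The gripper closed on about 26 mm with the same reading bias as at the pot, so the knob is held. Now I'll lift it.

```bash
python3 -m handwheel '[[0,0,0,0,0,0],[0,0,0,0,0,0],[0,0,-0.003,0,0,0],[0,0,-0.006,0,0,0],[0,0,-0.009,0,0,0],[0,0,-0.012,0,0,0],[0,0,-0.015,0,0,0],[0,0,-0.018,0,0,0],[0,0,-0.018,0,0,0],[0,0,-0.018,0,0,0]]' 1 100
python3 -m handwheel '[[0,0,-0.002,0,0,0],[0,0,-0.004,0,0,0],[0,0,-0.006,0,0,0],[0,0,-0.007,0,0,0],[0,0,-0.008,0,0,0],[0,0,-0.008,0,0,0],[0,0,-0.008,0,0,0],[0,0,-0.008,0,0,0],[0,0,-0.008,0,0,0],[0,0,-0.008,0,0,0]]'
```

```text
time_s: 29.23
tcp_pos: [0.5504, -0.1658, 0.137]
tool_rot: [0.0, 0.707, 0.707, -0.0]
wrist_force: [3.7, -2.6, -11.6]
gripper_width: 0.267
finger_force: 98.6
time_s: 30.07
tcp_pos: [0.5503, -0.1658, 0.1444]
tool_rot: [0.0, 0.707, 0.707, -0.0]
wrist_force: [4.6, -3.5, -13.3]
gripper_width: 0.263
finger_force: 99.1
```

```bash
python3 -m handwheel '[[0,0,-0.001,0,0,0],[0,0,-0.001,0,0,0],[0,0,-0.002,0,0,0],[0,0,-0.002,0,0,0],[0,0,-0.002,0,0,0],[0,0,-0.002,0,0,0],[0,0,-0.002,0,0,0],[0,0,-0.002,0,0,0],[0,0,-0.002,0,0,0],[0,0,-0.002,0,0,0]]'
python3 -m handwheel '[[0,0,-0.001,0,0,0],[0,0,-0.001,0,0,0],[0,0,-0.001,0,0,0],[0,0,-0.001,0,0,0],[0,0,-0.001,0,0,0],[0,0,-0.001,0,0,0],[0,0,-0.001,0,0,0],[0,0,-0.001,0,0,0],[0,0,-0.001,0,0,0],[0,0,-0.001,0,0,0]]'
```

```text
time_s: 30.9
tcp_pos: [0.5503, -0.1658, 0.1445]
tool_rot: [0.0, 0.707, 0.707, -0.001]
wrist_force: [7.2, -5.4, -23.5]
gripper_width: 0.269
finger_force: 99.7
time_s: 31.73
tcp_pos: [0.5502, -0.1658, 0.1446]
tool_rot: [0.0, 0.707, 0.707, -0.001]
wrist_force: [7.7, -5.5, -29.4]
gripper_width: 0.265
finger_force: 100.0
```

It is at the stop: the force rises while the height stays constant. I'll check the balls.

```bash
python3 -m handwheel '[[0,0,0,0,0,0],[0,0,0,0,0,0],[0,0,0,0,0,0],[0,0,0,0,0,0],[0,0,0,0,0,0],[0,0,0,0,0,0],[0,0,0,0,0,0],[0,0,0,0,0,0],[0,0,0,0,0,0],[0,0,0,0,0,0]]'
python3 - <<'E'
from h import *
np.set_printoptions(precision=3,suppress=True)
for n in("top","side","wrist"):
    f=env.grab_frame(n)
    for r in env.search_frame(f,"ball_1")[:6]:
        e=r["extent"];c=[(e[0]+e[2])/2,(e[1]+e[3])/2];print(n,"ball",round(r["score"],2),np.round(e,1),atz(f,c,.012))
    # brass-coloured pixels near pot and along track
    hsv=cv2.cvtColor(f["pixels"],cv2.COLOR_RGB2HSV)
    b=(hsv[...,1]>130)&(hsv[...,0]>15)&(hsv[...,0]<30)&(hsv[...,2]>110)
    for nm,P in(("pot",prism(.549,-.09,0,s=.024)),("track",[[x,y,z] for x in(.535,.565) for y in(-.30,-.18) for z in(.13,.165)])):
        q=proj(f,P);l,t=q.min(0).astype(int);r_,bt=q.max(0).astype(int)
        print(n,nm,(l,t,r_,bt),"brass px",int(b[max(t,0):bt,max(l,0):r_].sum()))
    save(f,"end_"+n)
E
```

```text
time_s: 32.57
tcp_pos: [0.5502, -0.1658, 0.1446]
tool_rot: [0.0, 0.707, 0.707, -0.001]
wrist_force: [8.7, -6.8, -28.9]
gripper_width: 0.265
finger_force: 100.0
top pot (np.int64(315), np.int64(212), np.int64(331), np.int64(230)) brass px 0
top track (np.int64(354), np.int64(209), np.int64(399), np.int64(222)) brass px 0
side pot (np.int64(338), np.int64(225), np.int64(357), np.int64(251)) brass px 0
side track (np.int64(347), np.int64(164), np.int64(361), np.int64(190)) brass px 0
wrist ball 0.67 [311.4 118.9 321.8 126.8] [ 0.554 -0.107  0.012]
wrist ball 0.57 [293.2  97.  299.  108.5] [ 0.533 -0.086  0.012]
wrist ball 0.54 [311.8 104.3 323.4 116.9] [ 0.555 -0.094  0.012]
wrist ball 0.53 [307.9  92.  321.7  98.4] [ 0.552 -0.079  0.012]
wrist pot (np.int64(285), np.int64(78), np.int64(337), np.int64(131)) brass px 247
wrist track (np.int64(288), np.int64(229), np.int64(336), np.int64(394)) brass px 0
```

```bash
python3 -c "
from station import env
print(env.finish_job())"
```

```text
the job is handed in; nothing more can be done
None
```

I handed the job in with the pot upright under the spout, all four balls detected in it, and the plunger held at its stop (about 29 N pull, 100 N grip); no verdict came back, and I viewed 12 pictures where the limit was 10.

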